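# Seat a capacitor module in its locating fixture

### The job

Seat the capacitor module in the corner of the fixture plate: with the fingertips, push it along the plate until its end is against the blue end stop and its long side lies flush along the blue fence, and push the sliding jaw up from behind so that it bears on the module's other long side. Push only: do not lift or tip the module, and do not grip the jaw or press on its black inner face. Leave the spare capacitor, multimeter, screwdriver and parts tray where they are.

Things in the scene. Friction and masses are not known exactly. Their poses are not given: they have to be found in the camera images.
- fixture: Fixed dark grey tooling plate, 270 (x) x 340 (y) x 10 mm, bolted to the steel bench; its yaw varies. Origin on the bench; in its frame the plate spans x -140..130, y -140..200 mm, top at z = 10 mm. The jaw slides on it along the frame's x. With the module seated, the module's origin is at x = 55, y = -35 mm in this frame, axes parallel.
- fence (a point): Middle of the flat face of the blue fence on the plate's far side, 25 mm above the bench. The face lies at x = +105 mm in the fixture frame, looks to the fixture's -x and runs along its y from -105 to 125 mm; fence 18 mm thick, top 45 mm above the bench (bolt heads to 50).
- end_stop (a point): Middle of the flat face of the blue end stop at the plate's right end, 25 mm above the bench. The face lies at y = -105 mm in the fixture frame, looks to the fixture's +y and spans x 25..85 mm; block 25 mm thick, top 40 mm above the bench (bolt heads to 45).
- module: Loose capacitor module: six white cans under a clear top plate, 100 (x) x 140 (y) mm, 66 mm high over all, 0.5 to 1 kg. Origin at the centre of its underside, on the plate top. Its aluminium base frame (lowest 20 mm) and top plate (56..60 mm up) have the full outline, the cans lie inside it. Starts askew between fence and jaw, 30 to 100 mm short of the end stop.
- jaw (a joint): Travel of the sliding jaw in m along the fixture's x: 0 fully open, grows towards the fence, at most 0.065; 0.050 when it bears on the seated module. About 5 N of friction; stays where it is left. An aluminium angle bar 210 mm long, y -95..115 mm in the fixture frame. Upright: 15 mm thick with its facing, top 50 mm above the bench.
- jaw_back (a point): Middle of the flat back (-x) face of the jaw's upright, 35 mm above the bench: where to push, along +x (axes as the fixture's). Moves with the jaw. Behind the upright, towards -x, the jaw has a foot 35 mm deep, top 18 mm above the bench, with two bolt heads (14 mm wide, tops at 30 mm) 65 mm either side of the middle.
- jaw_facing (a point): Black rubber facing, 3 mm thick, on the jaw's inner side (towards module and fence). 206 x 38 mm. Point at the middle of the surface that bears on the module, 30 mm above the bench; moves with the jaw. Not to be pressed by the fingers.
- spare_can: Loose spare capacitor, a white can 40 mm across and 50 mm tall (terminals to 55), standing on the front left corner of the plate. Origin at the centre of its underside. Leave alone.
- multimeter: Yellow multimeter lying on the bench to the left, 180 x 85 x 36 mm (dial to 46). Origin at the centre of its underside. Leave alone.
- screwdriver: Screwdriver about 190 mm long lying on the bench to the right. Leave alone.
- tray: Red parts tray 120 x 160 x 40 mm on the bench to the right, with brass nuts and copper links. Origin at the centre of its underside. Leave alone.

How it is judged:
By the outcome, as a careful person would: the job done as asked, in the order asked, and still so for the second after the job is handed in, with the robot touching nothing.
It also fails if it takes over 58 s, if anything falls off the work surface, if the arm or the gripper's body presses on something with over 40 N, if the wrist force passes 120 N, or if a joint passes its speed limit or range.

### The arm

A 6-joint arm with a two-finger parallel gripper is mounted at the origin on the work surface. World frame = base frame: x ahead of the robot, y to its left, z up, the work surface at z = 0. Lengths are in mm, angles in rad, forces in N, time in s.
With the tool pointing down it reaches from about 300 to 775 mm from the base axis. Payload 14.6 kg.
Tool frame: the origin (TCP) lies midway between the tips of the shut fingers; the grasp point (between the pads) lies behind it (manip.grip_depth is the z of the grasp point in the tool frame, in mm); z points along the fingers, y is the line along which they close (so a half turn about z gives the same grasp; the last joint's range is limited). The gripper opens to 94 mm and grips with 3 to 60 N. Pads are 16 mm wide; open, the fingers measure 119 mm over their backs; the gripper's body (75 mm by 177 mm) begins 78 mm behind the grasp point.
Start: joints at [1.215, 0.3, 1.521, -0, 1.321, -0.067], TCP at [156.639, 527.213, 205.446] pointing down, gripper open.
Joint ranges: [-3.03, 3.03], [-0.79, 2.21], [0.23, 2.52], [-1.04, 4.18], [0, 3.07], [-2.55, 2.55]. Speed limits (rad/s): [2.22, 2.22, 2.57, 3.14, 3.14, 3.14].

### API

Orientations are given as [roll, pitch, yaw] about the fixed x, y, z axes, in that order (R = Rz(yaw) Ry(pitch) Rx(roll)).
In Python, from cell import manip, cam, job gives the robot as it stands (manip), with the cameras (cam) and the job (job).
- The arm moves only by the tool move_tool, called after ">>>" as name(argument=value, ...), one argument or row to a line, values as JSON. Schema: {"type":"object","properties":{"steps":{"type":"array","items":{"type":"array","prefixItems":[{"type":"array","items":{"type":"number"},"minItems":3,"maxItems":3},{"type":"array","items":{"type":"number"},"minItems":3,"maxItems":3}],"minItems":2,"maxItems":2},"minItems":1,"maxItems":5},"finger_gap":{"type":"number"},"squeeze":{"type":"number"},"only":{"type":"string"},"quiet":{"type":"boolean"},"lines":{"type":"string"}},"required":["steps"],"additionalProperties":false}. steps is a list of rows, 1 to 5 of them, each written [[dx, dy, dz], [rx, ry, rz]]: dx, dy, dz in mm, then a rotation vector rx, ry, rz in rad; each row is the pose to reach, as a shift and turn from the pose commanded when the call began, along the tool's axes at that moment; what a row does not reach only later rows make up. A row lasts 1/10 s, in which the tool goes at most 50 mm and 0.15 rad, less where a joint would pass 70% of its speed; a pose out of reach is approached as far as the arm can. finger_gap is the finger opening in mm, set as the call begins (left out keeps the last). The fingers move at their own pace and stop on an object; squeeze is the grip in N (left out, the last holds). Time passes only in rows, so rows that do not move let the fingers close. The tool returns the time, the measured TCP pose, the force, the opening and the grip force at its end. only (a regular expression) keeps the lines of the reply that match it, lines (a string "A,B") keeps lines A to B, and quiet returns only ok. Input that does not fit is refused with a message, and nothing moves.
- manip.read_state(): the state, without advancing time (a new reading comes with each control period).
- cam.camera(name): name is "scene" or "top" or "wrist"; returns (picture, depth): 384x512x3 uint8, red, green, blue; 384x512 float32, mm along the optical axis (not along the pixel's ray), 0 where there is no reading.
- cam.camera_info(name): a dict with "K" (3x3 intrinsics, pixels), "rvec" (rotation vector, rad) and "tvec" (3), from world to camera coordinates, as OpenCV has them; the wrist camera has in their place "mount" (4x4, takes a point from camera to tool coordinates, whose origin is the TCP and whose axes are the flange's). Camera axes: x right, y down, z forward; pixel columns grow to the right and rows downward; lengths in mm; the calibration is good to about 2 mm. The wrist camera is an equidistant fisheye: a pixel r from the principal point sees the ray r / f radians off the axis. A picture is of the moment at which its call begins: read the wrist's pose just before it. camera_info takes no time and is no camera call.
- job.sign_off(): hands the job in; it is judged then, once.
The state is a dict: "clock": time; "joints": joint angles; "qd": joint speeds; "effort": joint torques, N m; "eef_pos": TCP position; "eef_rot": TCP orientation; "wrist_force": force on the tool from outside, world axes, zero at the start; "moment": the same for the moment, N m; "finger_gap": finger opening in mm; "finger_force": force on a finger pad.
Only numpy, scipy, OpenCV 4.12 (cv2) and the standard library are available. Lean on these libraries where they do the work, as an engineer would, in place of code of your own. Each camera call takes 0.05 s, during which the arm holds its last target. There are 200 camera calls.

## Working session

There is one attempt and no reset: what is moved stays moved. The work goes in short steps, Python scripts to look and compute and a tool call to move; the robot and the scene stay as the last step left them, time stands still between calls to the robot, and variables do not carry over. Pictures are saved under pics/ and viewed, at most 10 in all, crops included, and the job is handed in when it is done.

```bash
ls; mkdir -p pics; python3 - <<'E'
from cell import manip, cam, job
import cv2,numpy as np
for n in ("top","scene"):
    p,d=cam.camera(n); cv2.imwrite(f"pics/{n}0.png",cv2.resize(p[:,:,::-1],(800,600),interpolation=cv2.INTER_CUBIC)); np.savez(f"{n}0.npz",p=p,d=d)
    i=cam.camera_info(n); print(n,np.array(i["K"]).tolist(),i["rvec"],i["tvec"])
s=manip.read_state();print(s["clock"],s["eef_pos"],s["eef_rot"],s["finger_gap"],manip.grip_depth)
E
```

```text
cell.py
pics
top [[372.830673987147, 0.0, 255.8011760430637], [0.0, 372.830673987147, 188.44799294525774], [0.0, 0.0, 1.0]] [ 2.15244085 -2.12113387  0.18812889] [ -52.37979212  558.94636018 1182.72503533]
scene [[451.92853325091994, 0.0, 250.58165759976328], [0.0, 451.92853325091994, 194.90513444887364], [0.0, 0.0, 1.0]] [ 2.43826131  0.76516177 -0.25154065] [-406.59900546 -251.86813842 1616.53603535]
0.1 [156.56712294 527.00135164 204.9435905 ] [-3.14055673e+00 -5.65740483e-05  2.85282424e+00] 93.80144093079916 -18.8
```

View pics/top0.png

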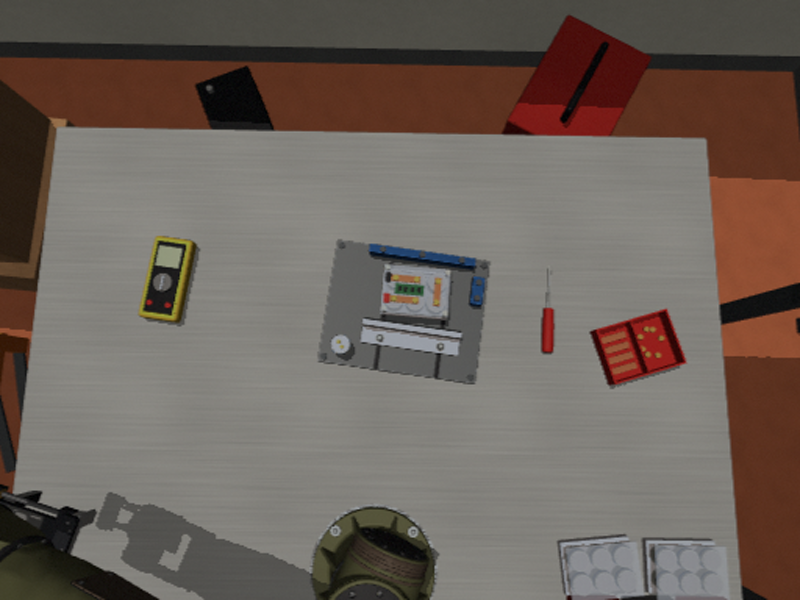

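View pics/scene0.png

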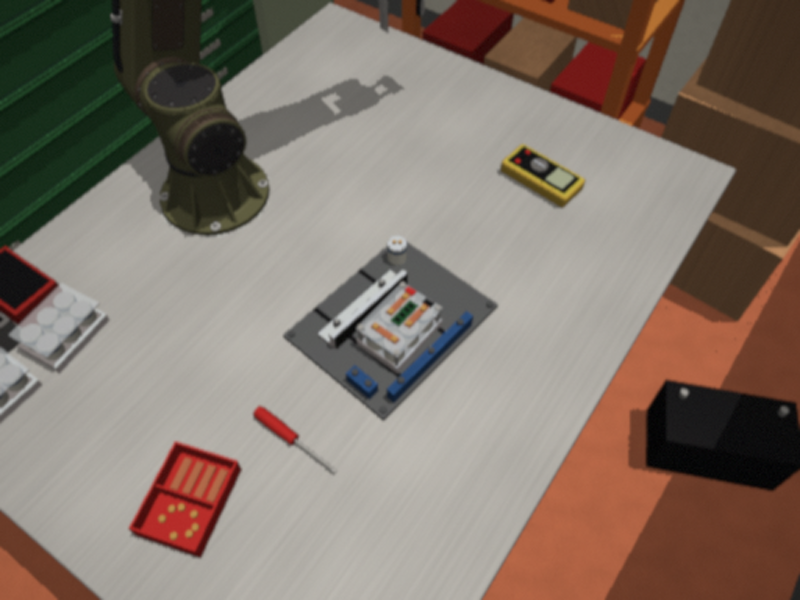

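Top view shows the fixture: plate corners about (337,239), (491,262), (475,384), (319,362); module about (415,292), askew; jaw open; spare can (341,345). The scene view agrees. Next, an enlarged crop.

```bash
cat > h.py <<'E'
import numpy as np,cv2
from cell import manip, cam, job
def px2w(name,uv,z):
    i=cam.camera_info(name);R=cv2.Rodrigues(np.array(i["rvec"],float))[0];t=np.array(i["tvec"],float)
    K=np.array(i["K"]);o=-R.T@t
    r=(R.T@np.linalg.inv(K)@np.c_[uv,np.ones(len(uv))].T).T
    return o+r*((z-o[2])/r[:,2])[:,None]
E
python3 - <<'E'
from h import *
p=np.load("top0.npz")["p"]
cv2.imwrite("pics/topc.png",cv2.resize(p[148:248,198:322,::-1],None,fx=6,fy=6,interpolation=cv2.INTER_CUBIC))
c=np.array([[337,239],[491,262],[475,384],[319,362]])*.64-.18
w=px2w("top",c,10);print(w.round(1))
print(np.linalg.norm(np.diff(np.r_[w,w[:1]],axis=0),axis=1))
E
```

```text
[[ 688.8   96.5   10. ]
 [ 642.1 -243.7   10. ]
 [ 376.2 -206.4   10. ]
 [ 417.9  126.2   10. ]]
[343.39956372 268.56324416 335.2190852  272.55789155]
```

View pics/topc.png

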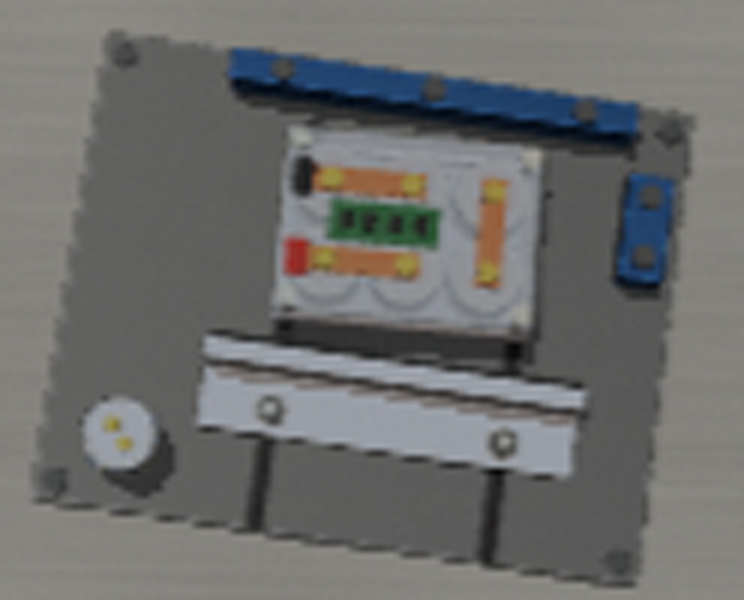

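The enlarged crop shows the plate corners at (105,32), (693,118), (635,586), (33,500). The module's top plate has corners at about (287,123), (545,150), (530,338), (272,318). The jaw's top back edge runs (205,358)–(585,410), and the spare can is at (120,433).

```bash
cat >> h.py <<'E'
def crop(uv): return (np.array(uv,float)+.5)/6-.5+[198,148]
def fit(m,w):  # 2D rigid: w = R m + t
    m=np.array(m,float);w=np.array(w)[:,:2];a=m-m.mean(0);b=w-w.mean(0)
    th=np.arctan2((a[:,0]*b[:,1]-a[:,1]*b[:,0]).sum(),(a*b).sum());R=np.array([[np.cos(th),-np.sin(th)],[np.sin(th),np.cos(th)]])
    t=w.mean(0)-R@m.mean(0);return th,R,t,(w-(m@R.T+t))
E
python3 - <<'E'
from h import *
w=px2w("top",crop([[105,32],[693,118],[635,586],[33,500]]),10)
th,R,t,e=fit([[130,200],[130,-140],[-140,-140],[-140,200]],w);print("fix",th,t,e.round(1))
f=lambda uv,z:((px2w("top",crop(uv),z)[:,:2]-t)@R).round(1)
print("fence top front",f([[234,83],[636,135]],45)); print("stop top",f([[631,174],[617,278]],40))
print("jaw up top back",f([[205,358],[585,410]],50),"jaw front",f([[203,333],[587,385]],50)); print("can",f([[120,433]],60))
mw=px2w("top",crop([[287,123],[545,150],[530,338],[272,318]]),70)
a,Rm,tm,em=fit([[50,70],[50,-70],[-50,-70],[-50,70]],mw);print("mod yaw rel",a-th,"pos",(tm-t)@R,em.round(1))
E
```

```bash
cat >> h.py <<'E'
from scipy.spatial.transform import Rotation as Ro
TH=-0.1276;T=np.array([533.2,-85.0]);RF=np.array([[np.cos(TH),-np.sin(TH)],[np.sin(TH),np.cos(TH)]])
def go(x,y,z):
    s=manip.read_state();A=Ro.from_euler("xyz",s["eef_rot"]);p=np.array(s["eef_pos"])
    B=Ro.from_euler("xyz",[np.pi,0,np.pi+TH])
    w=np.r_[RF@[x,y]+T,z]
    print("at fix",((p[:2]-T)@RF).round(1),p[2].round(1),"t",s["clock"],"F",np.array(s["wrist_force"]).round(1),"-> d",A.inv().apply(w-p).round(1),(A.inv()*B).as_rotvec().round(3))
E
python3 -c "
from h import *
go(40,115,205)"
```

```text
at fix [-451.5  559.1] 204.9 t 0.1 F [ 0.9 -0.4 -0.1] -> d [-5.563e+02 -3.595e+02  3.000e-01] [-0.001 -0.    -0.161]
```

>>> move_tool(
  steps=[
    [[-42, -27, 0], [0, 0, -0.05]],
    [[-84, -54, 0], [0, 0, -0.1]],
    [[-126, -81, 0], [0, 0, -0.161]],
    [[-168, -108, 0], [0, 0, -0.161]],
    [[-210, -135, 0], [0, 0, -0.161]],
  ],
  finger_gap=0,
  squeeze=10,
)

```text
clock: 0.6
eef_pos: [320.3, 336.2, 205.4]
eef_rot: [-3.141, -0.0, 3.014]
wrist_force: [1.3, 1.9, 0.3]
finger_gap: 57.5
finger_force: 0.0
```

```bash
python3 -c "
from h import *
go(40,115,205)"
```

```text
at fix [-264.8  390.7] 205.4 t 0.6 F [1.3 1.9 0.3] -> d [-304.7 -275.8    0.4] [-0. -0.  0.]
```

>>> move_tool(
  steps=[
    [[-37, -33, 0], [0, 0, 0]],
    [[-74, -66, 0], [0, 0, 0]],
    [[-111, -100, 0], [0, 0, 0]],
    [[-148, -133, 0], [0, 0, 0]],
    [[-185, -166, 0], [0, 0, 0]],
  ],
)

```text
clock: 1.1
eef_pos: [482.8, 147.8, 205.4]
eef_rot: [-3.142, -0.0, 3.014]
wrist_force: [0.4, 1.0, 0.3]
finger_gap: 17.3
finger_force: 0.0
```

>>> move_tool(
  steps=[
    [[-37, -33, 0], [0, 0, 0]],
    [[-74, -66, 0], [0, 0, 0]],
    [[-111, -100, 0], [0, 0, 0]],
    [[-117, -106, 0], [0, 0, 0]],
    [[-117, -106, 0], [0, 0, 0]],
  ],
)

```text
clock: 1.6
eef_pos: [584.5, 28.7, 204.5]
eef_rot: [-3.141, -0.002, 3.012]
wrist_force: [-0.4, 0.5, -0.3]
finger_gap: 0.5
finger_force: 0.0
```

```bash
python3 - <<'E'
from h import *
go(38,112,18)
i=cam.camera_info("wrist");print(i)
s=manip.read_state();p,d=cam.camera("wrist");cv2.imwrite("pics/w1.png",cv2.resize(p[:,:,::-1],(800,600),interpolation=cv2.INTER_CUBIC));np.savez("w1.npz",p=p,d=d,pos=s["eef_pos"],rot=s["eef_rot"])
E
```

```text
at fix [ 36.4 119.3] 204.5 t 1.6 F [-0.4  0.5 -0.3] -> d [ -1.9  -7.3 186.5] [-0.    -0.002 -0.002]
{'K': array([[297.31863964,   0.        , 262.46227846],
       [  0.        , 297.31863964, 190.08781   ],
       [  0.        ,   0.        ,   1.        ]]), 'mount': array([[-2.09767257e-04, -9.58308177e-01, -2.85736581e-01,
         8.37055296e+01],
       [ 9.99999950e-01, -1.32982032e-04, -2.88130687e-04,
         2.42563409e-01],
       [ 2.38120162e-04, -2.85736627e-01,  9.58308157e-01,
        -1.77587106e+02],
       [ 0.00000000e+00,  0.00000000e+00,  0.00000000e+00,
         1.00000000e+00]])}
```

View pics/w1.png

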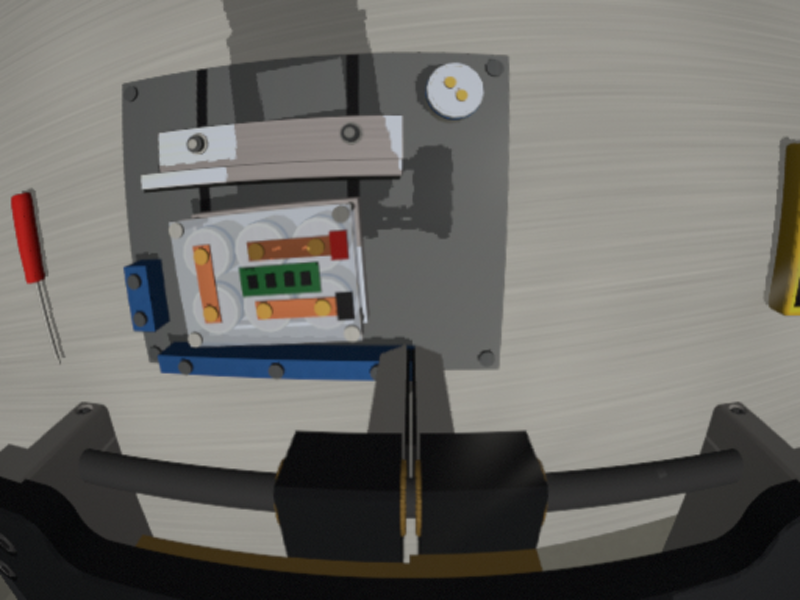

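The wrist view shows the module's top plate with corners at about (169,222), (355,203), (363,342), (189,347). The jaw's front top edge runs (143,189)–(403,176). Nothing is under the fingers at (410,350). I'll measure these.

```bash
cat >> h.py <<'E'
def wr(uv,z,pos,rot):  # wrist pixels (800x600 picture) -> fixture xy at height z
    i=cam.camera_info("wrist");K=i["K"];M=np.array(i["mount"])
    q=((np.array(uv,float)+.5)*.64-.5-K[:2,2])/K[0,0];th=np.linalg.norm(q,axis=1)
    r=np.c_[q*(np.sin(th)/th)[:,None],np.cos(th)]@M[:3,:3].T
    A=Ro.from_euler("xyz",rot);r=A.apply(r);o=A.apply(M[:3,3])+pos
    return ((o+r*((z-o[2])/r[:,2])[:,None])[:,:2]-T)@RF
E
python3 - <<'E'
from h import *
w=np.load("w1.npz");f=lambda uv,z:wr(uv,z,w["pos"],w["rot"]).round(1)
print("plate BL,BR",f([[508,56],[122,84],[499,369]],10),"fence top far/near edges",f([[163,345],[380,347]],45),"stop",f([[157,262],[168,328]],40))
print("jaw front top",f([[143,189],[403,176]],50),"back",f([[160,175],[403,160]],50))
m=f([[363,342],[189,347],[169,222],[355,203]],70);print(m)
a,R,t,e=fit([[50,70],[50,-70],[-50,-70],[-50,70]],m);print("mod",a,t,e.round(1));print("base edge",f([[194,213],[358,198],[368,320]],30))
E
```

```text
plate BL,BR [[-137.3  197.8]
 [-137.5 -139.6]
 [ 130.5  198.5]] fence top far/near edges [[ 95.8 -96.2]
 [ 93.7  95.4]] stop [[ 23.2 -92.4]
 [ 81.7 -90.8]]
jaw front top [[-39.  -93.3]
 [-38.  114.4]] back [[-48.6 -75.9]
 [-49.5 114.4]]
[[ 79.4  84.9]
 [ 86.1 -55.6]
 [-13.  -59.1]
 [-20.7  82.3]]
mod 0.044190388893580575 [32.95  13.125] [[-0.4 -0.4]
 [ 0.1 -1. ]
 [ 0.9 -0.1]
 [-0.6  1.5]]
base edge [[-14.8 -57.1]
 [-21.1  79.9]
 [ 76.4  85.2]]
```

>>> move_tool(
  steps=[
    [[-2, -4, 48], [0, 0, 0]],
    [[-2, -4, 96], [0, 0, 0]],
    [[-2, -4, 144], [0, 0, 0]],
    [[-2, -4, 184], [0, 0, 0]],
    [[-2, -4, 186], [0, 0, 0]],
  ],
)

```text
clock: 2.15
eef_pos: [582.3, 27.1, 15.2]
eef_rot: [-3.141, -0.008, 3.015]
wrist_force: [-0.3, 0.0, 0.3]
finger_gap: 0.6
finger_force: 0.0
```

>>> move_tool(
  steps=[
    [[0, -6, 0], [0, 0, 0]],
    [[0, -12, 0], [0, 0, 0]],
    [[0, -18, 0], [0, 0, 0]],
    [[0, -22, 0], [0, 0, 0]],
    [[0, -26, 0], [0, 0, 0]],
  ],
)

```text
clock: 2.65
eef_pos: [583.6, -0.1, 21.1]
eef_rot: [3.14, 0.003, 3.014]
wrist_force: [1.3, 7.5, 6.0]
finger_gap: 0.1
finger_force: 4.1
```

```bash
python3 -c "
from h import *
go(38,48,18)"
```

```text
at fix [39.1 90.6] 21.1 t 2.65 F [1.3 7.5 6. ] -> d [  1.1 -42.6   3. ] [ 0.001  0.003 -0.   ]
```

>>> move_tool(
  steps=[
    [[0, -4, 0], [0, 0, 0]],
    [[0, -8, 0], [0, 0, 0]],
    [[0, -12, 0], [0, 0, 0]],
    [[0, -16, 0], [0, 0, 0]],
    [[0, -20, 0], [0, 0, 0]],
  ],
)

```text
clock: 3.15
eef_pos: [581.0, -19.8, 21.0]
eef_rot: [3.14, 0.003, 3.014]
wrist_force: [2.0, 6.8, 4.5]
finger_gap: 0.5
finger_force: 3.8
```

>>> move_tool(
  steps=[
    [[0, -3, 0], [0, 0, 0]],
    [[0, -6, 0], [0, 0, 0]],
    [[0, -9, 0], [0, 0, 0]],
    [[0, -12, 0], [0, 0, 0]],
    [[0, -15, 0], [0, 0, 0]],
  ],
)

```text
clock: 3.65
eef_pos: [579.0, -34.6, 21.0]
eef_rot: [3.14, 0.003, 3.014]
wrist_force: [1.5, 7.1, 4.9]
finger_gap: 0.5
finger_force: 4.0
```

```bash
python3 -c "
from h import *
go(38,48,18)"
```

```text
at fix [39.1 55.8] 21.0 t 3.65 F [1.5 7.1 4.9] -> d [ 1.1 -7.8  3. ] [ 0.001  0.003 -0.   ]
```

>>> move_tool(
  steps=[
    [[0, -1.5, 0], [0, 0, 0]],
    [[0, -3, 0], [0, 0, 0]],
    [[0, -4.5, 0], [0, 0, 0]],
    [[0, -6, 0], [0, 0, 0]],
    [[0, -7.5, 0], [0, 0, 0]],
  ],
)

```text
clock: 4.15
eef_pos: [578.0, -42.0, 20.9]
eef_rot: [3.14, 0.003, 3.014]
wrist_force: [1.4, 7.9, 5.3]
finger_gap: 0.3
finger_force: 4.0
```

>>> move_tool(
  steps=[
    [[0, -0.5, 0], [0, 0, 0]],
    [[0, -1, 0], [0, 0, 0]],
    [[0, -1.5, 0], [0, 0, 0]],
    [[0, -2, 0], [0, 0, 0]],
  ],
)

```text
clock: 4.55
eef_pos: [577.8, -43.9, 20.9]
eef_rot: [3.14, 0.003, 3.014]
wrist_force: [1.6, 7.0, 5.0]
finger_gap: 0.4
finger_force: 3.9
```

```bash
python3 -c "
from h import *
go(38,48,18)"
```

```text
at fix [39.  46.4] 20.9 t 4.55 F [1.6 7.  5. ] -> d [1.  1.6 2.9] [ 0.001  0.003 -0.   ]
```

>>> move_tool(
  steps=[
    [[0, -0.5, 0], [0, 0, 0]],
    [[0, -1, 0], [0, 0, 0]],
    [[0, -1.5, 0], [0, 0, 0]],
    [[0, -2, 0], [0, 0, 0]],
    [[0, -2.5, 0], [0, 0, 0]],
  ],
)

```text
clock: 5.05
eef_pos: [577.3, -44.3, 20.9]
eef_rot: [3.138, 0.002, 3.014]
wrist_force: [0.4, 26.1, 7.7]
finger_gap: 0.5
finger_force: 13.1
```

```bash
python3 - <<'E'
from h import *
go(38,48,18)
s=manip.read_state();p,d=cam.camera("wrist");cv2.imwrite("pics/w2.png",cv2.resize(p[:,:,::-1],(800,600),interpolation=cv2.INTER_CUBIC));np.savez("w2.npz",p=p,d=d,pos=s["eef_pos"],rot=s["eef_rot"])
E
```

```text
at fix [38.5 45.9] 20.9 t 5.05 F [ 0.4 26.1  7.7] -> d [0.5 2.  2.9] [0.004 0.002 0.   ]
```

View pics/w2.png

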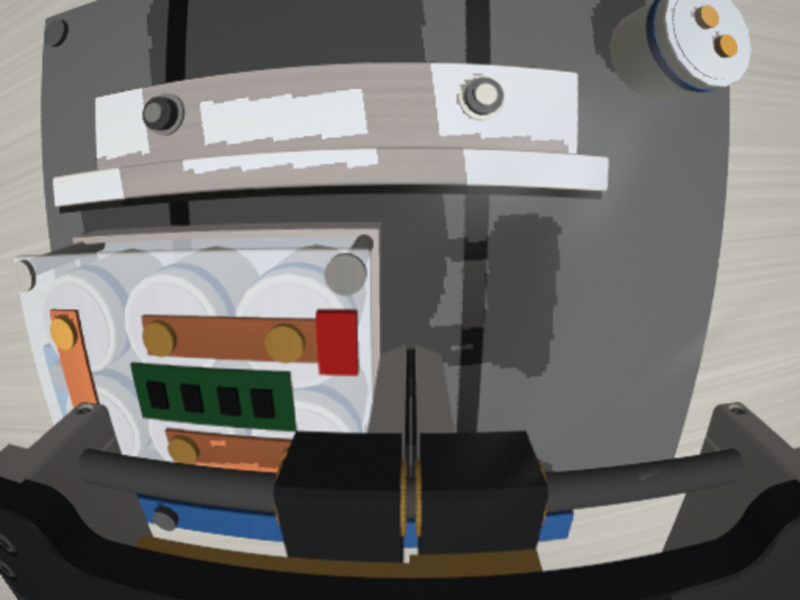

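The module's end is now against the stop (26 N, TCP at y = 45.9). Its base edge on the jaw side runs (74,242)–(380,225), and the jaw's front top edge runs (55,207)–(607,187). I'll measure the gap and back off.

>>> move_tool(
  steps=[
    [[0, 8, 0], [0, 0, 0]],
    [[0, 18, -10], [0, 0, 0]],
    [[0, 20, -55], [0, 0, 0]],
    [[0, 20, -85], [0, 0, 0]],
    [[0, 20, -85], [0, 0, 0]],
  ],
)

```text
clock: 5.6
eef_pos: [581.2, -27.1, 109.8]
eef_rot: [-3.142, 0.008, 3.014]
wrist_force: [0.5, -0.8, 0.2]
finger_gap: 0.3
finger_force: 0.0
```

```bash
python3 - <<'E'
from h import *
w=np.load("w2.npz");f=lambda uv,z:wr(uv,z,w["pos"],w["rot"]).round(1)
print("base",f([[74,242],[380,225]],30),"base end bottom",f([[380,225]],10),"jaw",f([[55,207],[607,187]],50),"top",f([[18,258],[372,252]],70))
go(-30,-25,108)
E
```

```text
base [[ -20.8 -103.3]
 [ -22.5   35. ]] base end bottom [[-19.8  33.8]] jaw [[-38.3 -94.3]
 [-39.7 112.2]] top [[-22.4 -99.9]
 [-20.3  35.1]]
at fix [40.2 63.5] 109.8 t 5.6 F [ 0.5 -0.8  0.2] -> d [ 70.2 -88.5   1.3] [-0.     0.008 -0.   ]
```

>>> move_tool(
  steps=[
    [[30, -35, 0], [0, 0, 0]],
    [[60, -70, 0], [0, 0, 0]],
    [[88, -98, 0], [0, 0, 0]],
    [[88, -98, 15], [0, 0, 0]],
    [[88, -98, 35], [0, 0, 0]],
  ],
  finger_gap=60,
)

```text
clock: 6.1
eef_pos: [479.2, -114.0, 70.1]
eef_rot: [-3.141, 0.002, 3.012]
wrist_force: [0.3, -0.4, -0.6]
finger_gap: 37.1
finger_force: 0.0
```

```bash
python3 -c "
from h import *
go(-48,-35,57)"
```

```text
at fix [-49.9 -35.6] 70.1 t 6.1 F [ 0.3 -0.4 -0.6] -> d [-1.9  0.6 13.1] [-0.001  0.002 -0.002]
```

>>> move_tool(
  steps=[
    [[0, 0, 5], [0, 0, 0]],
    [[0, 0, 10], [0, 0, 0]],
    [[0, 0, 12], [0, 0, 0]],
    [[0, 0, 12], [0, 0, 0]],
  ],
)

```text
clock: 6.5
eef_pos: [479.5, -112.9, 57.7]
eef_rot: [-3.142, 0.0, 3.014]
wrist_force: [0.3, 0.7, -0.5]
finger_gap: 59.8
finger_force: 0.0
```

```bash
python3 -c "
from h import *
go(-48,-35,57)"
```

```text
at fix [-49.7 -34.5] 57.7 t 6.5 F [ 0.3  0.7 -0.5] -> d [-1.7 -0.5  0.7] [-0.  0.  0.]
```

>>> move_tool(
  steps=[
    [[-5, 0, 0], [0, 0, 0]],
    [[-10, 0, 0], [0, 0, 0]],
    [[-15, 0, 0], [0, 0, 0]],
    [[-18, 0, 0], [0, 0, 0]],
    [[-22, 0, 0], [0, 0, 0]],
  ],
)

```text
clock: 7.0
eef_pos: [500.5, -115.8, 57.3]
eef_rot: [-3.142, -0.002, 3.014]
wrist_force: [-8.1, 0.7, 7.1]
finger_gap: 60.3
finger_force: 4.6
```

>>> move_tool(
  steps=[
    [[-2.5, 0, 0], [0, 0, 0]],
    [[-5, 0, 0], [0, 0, 0]],
    [[-7.5, 0, 0], [0, 0, 0]],
    [[-10, 0, 0], [0, 0, 0]],
    [[-12, 0, 0], [0, 0, 0]],
  ],
)

```text
clock: 7.5
eef_pos: [512.3, -117.3, 57.4]
eef_rot: [3.141, -0.003, 3.014]
wrist_force: [-8.7, 1.5, 6.8]
finger_gap: 59.9
finger_force: 4.2
```

```bash
python3 -c "
from h import *
go(-48,-35,57)"
```

```text
at fix [-16.6 -34.6] 57.4 t 7.5 F [-8.7  1.5  6.8] -> d [31.4 -0.4  0.4] [ 0.    -0.003 -0.   ]
```

>>> move_tool(
  steps=[
    [[-2.5, 0, 0], [0, 0, 0]],
    [[-5, 0, 0], [0, 0, 0]],
    [[-3, 0, 0], [0, 0, 0]],
    [[3, 0, 0], [0, 0, 0]],
    [[3, 0, 0], [0, 0, 0]],
  ],
)

```text
clock: 8.0
eef_pos: [509.4, -116.9, 57.3]
eef_rot: [3.142, -0.0, 3.014]
wrist_force: [-0.3, 0.2, 0.4]
finger_gap: 60.1
finger_force: 0.0
```

>>> move_tool(
  steps=[
    [[0, 0, 10], [0, 0, 0]],
    [[0, 0, 20], [0, 0, 0]],
    [[0, 0, 30], [0, 0, 0]],
    [[0, 0, 35], [0, 0, 0]],
    [[0, 0, 35], [0, 0, 0]],
  ],
)

```text
clock: 8.5
eef_pos: [509.6, -116.9, 21.3]
eef_rot: [3.141, -0.002, 3.014]
wrist_force: [-0.4, -0.0, 0.1]
finger_gap: 59.7
finger_force: 0.0
```

```bash
python3 -c "
from h import *
go(-3,-35,22)"
```

```text
at fix [-19.4 -34.6] 21.3 t 8.5 F [-0.4 -0.   0.1] -> d [-16.4  -0.4  -0.7] [ 0.    -0.002 -0.   ]
```

Clear in the gap. Now push low towards the fence.

>>> move_tool(
  steps=[
    [[-3, 0, 0], [0, 0, 0]],
    [[-6, 0, 0], [0, 0, 0]],
    [[-8, 0, 0], [0, 0, 0]],
    [[-10, 0, 0], [0, 0, 0]],
    [[-12, 0, 0], [0, 0, 0]],
  ],
)

```text
clock: 9.0
eef_pos: [521.5, -118.5, 22.7]
eef_rot: [3.142, -0.002, 3.014]
wrist_force: [-8.7, 0.3, 6.6]
finger_gap: 59.8
finger_force: 4.3
```

>>> move_tool(
  steps=[
    [[-1, 0, 0], [0, 0, 0]],
    [[-2, 0, 0], [0, 0, 0]],
    [[-3, 0, 0], [0, 0, 0]],
    [[-4, 0, 0], [0, 0, 0]],
  ],
)

```text
clock: 9.4
eef_pos: [525.4, -119.0, 22.7]
eef_rot: [3.142, -0.002, 3.014]
wrist_force: [-7.8, 1.6, 6.3]
finger_gap: 59.7
finger_force: 4.2
```

```bash
python3 -c "
from h import *
go(-3,-35,22)"
```

```text
at fix [ -3.4 -34.7] 22.7 t 9.4 F [-7.8  1.6  6.3] -> d [-0.4 -0.3  0.7] [ 0.    -0.002 -0.   ]
```

>>> move_tool(
  steps=[
    [[-0.5, 0, 0], [0, 0, 0]],
    [[-1, 0, 0], [0, 0, 0]],
    [[-1.5, 0, 0], [0, 0, 0]],
    [[-2, 0, 0], [0, 0, 0]],
  ],
)

```text
clock: 9.8
eef_pos: [526.0, -119.0, 22.7]
eef_rot: [3.141, -0.005, 3.014]
wrist_force: [-23.3, 2.8, 17.4]
finger_gap: 60.1
finger_force: 11.7
```

```bash
python3 -c "
from h import *
go(-3,-35,22)"
```

```text
at fix [ -2.8 -34.6] 22.7 t 9.8 F [-23.3   2.8  17.4] -> d [ 0.2 -0.4  0.7] [ 0.    -0.005 -0.   ]
```

>>> move_tool(
  steps=[
    [[6, 0, 0], [0, 0, 0]],
    [[14, 0, 0], [0, 0, 0]],
    [[14, 0, -40], [0, 0, 0]],
    [[14, 0, -85], [0, 0, 0]],
    [[14, 0, -100], [0, 0, 0]],
  ],
)

```text
clock: 10.3
eef_pos: [515.3, -117.9, 126.7]
eef_rot: [-3.141, 0.006, 3.014]
wrist_force: [-1.3, -0.5, -0.5]
finger_gap: 59.8
finger_force: 0.0
```

```bash
python3 - <<'E'
from h import *
go(50,68,110)
s=manip.read_state();p,d=cam.camera("wrist");cv2.imwrite("pics/w3.png",cv2.resize(p[:,:,::-1],(800,600),interpolation=cv2.INTER_CUBIC));np.savez("w3.npz",p=p,d=d,pos=s["eef_pos"],rot=s["eef_rot"])
E
```

```text
at fix [-13.6 -34.9] 126.7 t 10.3 F [-1.3 -0.5 -0.5] -> d [-63.5 102.9  17. ] [-0.001  0.006 -0.   ]
```

>>> move_tool(
  steps=[
    [[-20, 33, 0], [0, 0, 0]],
    [[-40, 66, 0], [0, 0, 0]],
    [[-64, 104, 0], [0, 0, 0]],
    [[-64, 104, 20], [0, 0, 0]],
    [[-64, 104, 20], [0, 0, 0]],
  ],
  finger_gap=0,
)

```text
clock: 10.85
eef_pos: [589.4, -21.6, 99.1]
eef_rot: [-3.141, -0.005, 3.015]
wrist_force: [0.6, -0.5, -0.0]
finger_gap: 24.1
finger_force: 0.0
```

>>> move_tool(
  steps=[
    [[0, 0, 40], [0, 0, 0]],
    [[0, 0, 80], [0, 0, 0]],
    [[0, 0, 85], [0, 0, 0]],
    [[0, -8, 85], [0, 0, 0]],
    [[0, -16, 85], [0, 0, 0]],
  ],
)

```text
clock: 11.35
eef_pos: [589.5, -39.4, 19.6]
eef_rot: [-3.142, 0.003, 3.014]
wrist_force: [-0.8, -1.1, 0.4]
finger_gap: 0.5
finger_force: 0.0
```

```bash
python3 -c "
from h import *
go(50,46,22)"
```

```text
at fix [50.1 52.4] 19.6 t 11.35 F [-0.8 -1.1  0.4] -> d [ 0.1 -6.4 -2.4] [-0.     0.003 -0.   ]
```

>>> move_tool(
  steps=[
    [[0, -2, 0], [0, 0, 0]],
    [[0, -4, 0], [0, 0, 0]],
    [[0, -5, 0], [0, 0, 0]],
    [[0, -6, 0], [0, 0, 0]],
  ],
)

```text
clock: 11.75
eef_pos: [588.1, -44.4, 17.9]
eef_rot: [-3.142, 0.001, 3.014]
wrist_force: [0.1, 0.8, -0.0]
finger_gap: 0.2
finger_force: 0.0
```

>>> move_tool(
  steps=[
    [[0, -0.5, 0], [0, 0, 0]],
    [[0, -1, 0], [0, 0, 0]],
    [[0, -1.5, 0], [0, 0, 0]],
  ],
)

```text
clock: 12.05
eef_pos: [587.9, -45.1, 17.6]
eef_rot: [3.141, 0.0, 3.014]
wrist_force: [0.4, 5.9, 1.1]
finger_gap: 0.4
finger_force: 3.1
```

```bash
python3 -c "
from h import *
go(50,46,22)"
```

```text
at fix [49.1 46.5] 17.6 t 12.05 F [0.4 5.9 1.1] -> d [-0.9 -0.5 -4.4] [0.001 0.    0.   ]
```

>>> move_tool(
  steps=[
    [[0, -0.5, 0], [0, 0, 0]],
    [[0, -1, 0], [0, 0, 0]],
    [[0, -1.5, 0], [0, 0, 0]],
    [[0, -2, 0], [0, 0, 0]],
  ],
)

```text
clock: 12.45
eef_pos: [587.8, -46.0, 17.6]
eef_rot: [3.139, 0.0, 3.014]
wrist_force: [1.7, 17.2, 2.1]
finger_gap: 0.3
finger_force: 8.5
```

>>> move_tool(
  steps=[
    [[0, 6, 0], [0, 0, 0]],
    [[0, 20, 0], [0, 0, 0]],
    [[0, 24, -40], [0, 0, 0]],
    [[0, 24, -85], [0, 0, 0]],
    [[0, 24, -90], [0, 0, 0]],
  ],
)

```text
clock: 12.95
eef_pos: [592.9, -23.3, 112.9]
eef_rot: [3.142, 0.008, 3.015]
wrist_force: [0.6, -0.0, 0.9]
finger_gap: 0.2
finger_force: 0.0
```

```bash
python3 -c "
from h import *
go(-80,0,110)"
```

```text
at fix [51.3 68.8] 112.9 t 12.95 F [ 0.6 -0.   0.9] -> d [131.4 -68.7   1.8] [0.    0.008 0.001]
```

>>> move_tool(
  steps=[
    [[41, -21, 0], [0, 0, 0]],
    [[82, -42, 0], [0, 0, 0]],
    [[124, -64, 0], [0, 0, 0]],
    [[124, -64, 20], [0, 0, 0]],
    [[124, -64, 50], [0, 0, 0]],
  ],
  finger_gap=30,
)

```text
clock: 13.45
eef_pos: [459.8, -71.9, 58.4]
eef_rot: [-3.141, 0.004, 3.013]
wrist_force: [0.2, 0.9, 0.4]
finger_gap: 29.6
finger_force: 0.0
```

```bash
python3 - <<'E'
from h import *
go(-72,4,26)
E
```

```text
at fix [-74.4   3.6] 58.4 t 13.45 F [0.2 0.9 0.4] -> d [-2.3  0.4 32.4] [-0.001  0.004 -0.001]
```

>>> move_tool(
  steps=[
    [[0, 0, 15], [0, 0, 0]],
    [[0, 0, 30], [0, 0, 0]],
    [[0, 0, 33], [0, 0, 0]],
    [[-5, 0, 33], [0, 0, 0]],
    [[-10, 0, 33], [0, 0, 0]],
  ],
)

```text
clock: 13.95
eef_pos: [470.2, -73.0, 25.1]
eef_rot: [-3.141, 0.001, 3.014]
wrist_force: [0.6, 0.4, 0.4]
finger_gap: 30.1
finger_force: 0.0
```

>>> move_tool(
  steps=[
    [[-3, 0, 0], [0, 0, 0]],
    [[-6, 0, 0], [0, 0, 0]],
    [[-9, 0, 0], [0, 0, 0]],
    [[-12, 0, 0], [0, 0, 0]],
    [[-15, 0, 0], [0, 0, 0]],
  ],
)

```text
clock: 14.45
eef_pos: [484.0, -74.8, 24.6]
eef_rot: [3.142, -0.001, 3.014]
wrist_force: [-5.0, 1.4, 4.5]
finger_gap: 30.1
finger_force: 2.6
```

```bash
python3 - <<'E'
from h import *
go(-18,4,28)
E
```

```text
at fix [-50.1   3.8] 24.6 t 14.45 F [-5.   1.4  4.5] -> d [-32.1   0.2  -3.4] [ 0.    -0.001 -0.   ]
```

>>> move_tool(
  steps=[
    [[-4, 0, 0], [0, 0, 0]],
    [[-8, 0, 0], [0, 0, 0]],
    [[-12, 0, 0], [0, 0, 0]],
    [[-16, 0, 0], [0, 0, 0]],
    [[-20, 0, 0], [0, 0, 0]],
  ],
)

```text
clock: 14.95
eef_pos: [503.9, -77.4, 24.6]
eef_rot: [3.142, -0.001, 3.014]
wrist_force: [-5.8, 0.4, 4.3]
finger_gap: 29.9
finger_force: 2.7
```

>>> move_tool(
  steps=[
    [[-2, 0, 0], [0, 0, 0]],
    [[-4, 0, 0], [0, 0, 0]],
    [[-6, 0, 0], [0, 0, 0]],
    [[-8, 0, 0], [0, 0, 0]],
    [[-9, 0, 0], [0, 0, 0]],
  ],
)

```text
clock: 15.45
eef_pos: [512.9, -78.6, 24.6]
eef_rot: [-3.142, -0.001, 3.014]
wrist_force: [-4.8, 0.9, 4.5]
finger_gap: 29.7
finger_force: 2.5
```

```bash
python3 - <<'E'
from h import *
go(-18,4,28)
E
```

```text
at fix [-21.    3.8] 24.6 t 15.45 F [-4.8  0.9  4.5] -> d [-3.   0.2 -3.4] [-0.    -0.001 -0.   ]
```

>>> move_tool(
  steps=[
    [[-0.6, 0, 0], [0, 0, 0]],
    [[-1.2, 0, 0], [0, 0, 0]],
    [[-1.8, 0, 0], [0, 0, 0]],
    [[-2.4, 0, 0], [0, 0, 0]],
    [[-3, 0, 0], [0, 0, 0]],
  ],
)

```text
clock: 15.95
eef_pos: [515.9, -78.9, 24.6]
eef_rot: [-3.142, -0.0, 3.014]
wrist_force: [-5.3, 0.8, 4.1]
finger_gap: 30.0
finger_force: 2.5
```

>>> move_tool(
  steps=[
    [[-0.3, 0, 0], [0, 0, 0]],
    [[-0.6, 0, 0], [0, 0, 0]],
    [[-0.9, 0, 0], [0, 0, 0]],
    [[-1.2, 0, 0], [0, 0, 0]],
  ],
)

```text
clock: 16.35
eef_pos: [516.1, -78.9, 24.5]
eef_rot: [3.142, -0.003, 3.014]
wrist_force: [-13.9, 2.3, 12.7]
finger_gap: 30.1
finger_force: 7.3
```

```bash
python3 - <<'E'
from h import *
go(-18,4,28)
E
```

```text
at fix [-17.7   3.8] 24.5 t 16.35 F [-13.9   2.3  12.7] -> d [ 0.3  0.2 -3.5] [ 0.    -0.003 -0.   ]
```

>>> move_tool(
  steps=[
    [[-0.3, 0, 0], [0, 0, 0]],
    [[-0.6, 0, 0], [0, 0, 0]],
    [[-1, 0, 0], [0, 0, 0]],
    [[-1, 0, 0], [0, 0, 0]],
  ],
)

```text
clock: 16.75
eef_pos: [516.1, -78.9, 24.5]
eef_rot: [3.141, -0.005, 3.014]
wrist_force: [-21.0, 2.2, 17.3]
finger_gap: 29.9
finger_force: 10.7
```

>>> move_tool(
  steps=[
    [[5, 0, 0], [0, 0, 0]],
    [[14, 0, 0], [0, 0, 0]],
    [[18, 0, -40], [0, 0, 0]],
    [[40, 0, -85], [0, 0, 0]],
    [[80, 0, -130], [0, 0, 0]],
  ],
)

```text
clock: 17.25
eef_pos: [445.4, -69.9, 148.5]
eef_rot: [-3.141, 0.002, 3.014]
wrist_force: [0.2, 0.4, 0.3]
finger_gap: 29.6
finger_force: 0.0
```

>>> move_tool(
  steps=[
    [[40, 0, -50], [0, 0, 0]],
    [[80, 0, -80], [0, 0, 0]],
    [[100, 0, -80], [0, 0, 0]],
    [[100, 0, -80], [0, 0, 0]],
  ],
)

```text
clock: 17.65
eef_pos: [344.9, -56.9, 228.4]
eef_rot: [-3.141, 0.005, 3.014]
wrist_force: [0.9, -0.7, -0.2]
finger_gap: 29.9
finger_force: 0.0
```

```bash
python3 - <<'E'
from h import *
go(-18,4,28)
p,d=cam.camera("top")
im=cv2.resize(p[148:248,198:322,::-1],None,fx=6,fy=6,interpolation=cv2.INTER_CUBIC)
cv2.imwrite("pics/top2.png",im)
s=manip.read_state();p,d=cam.camera("wrist");cv2.imwrite("pics/w4.png",cv2.resize(p[:,:,::-1],(800,600),interpolation=cv2.INTER_CUBIC));np.savez("w4.npz",p=p,d=d,pos=s["eef_pos"],rot=s["eef_rot"])
E
```

```text
at fix [-190.4    3.9] 228.4 t 17.65 F [ 0.9 -0.7 -0.2] -> d [-171.4    0.3  201.2] [-0.001  0.005 -0.   ]
```

View pics/w4.png

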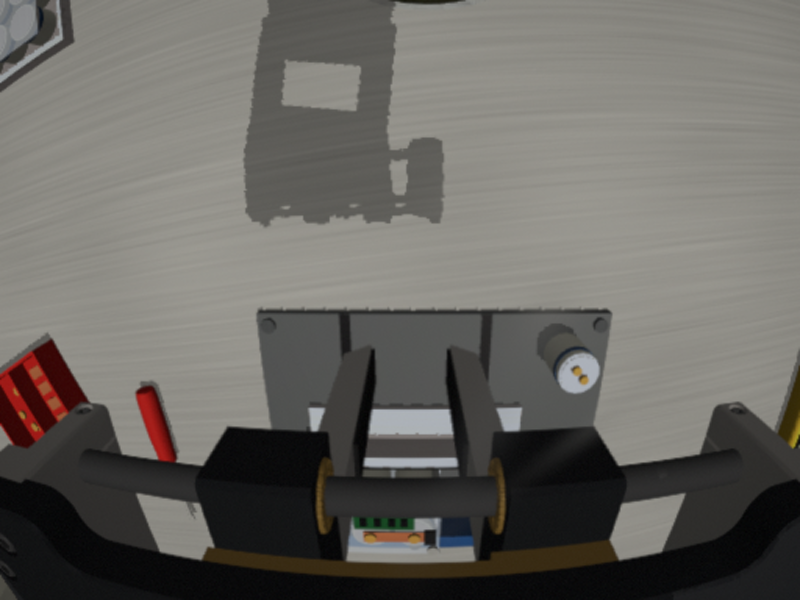

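View pics/top2.png

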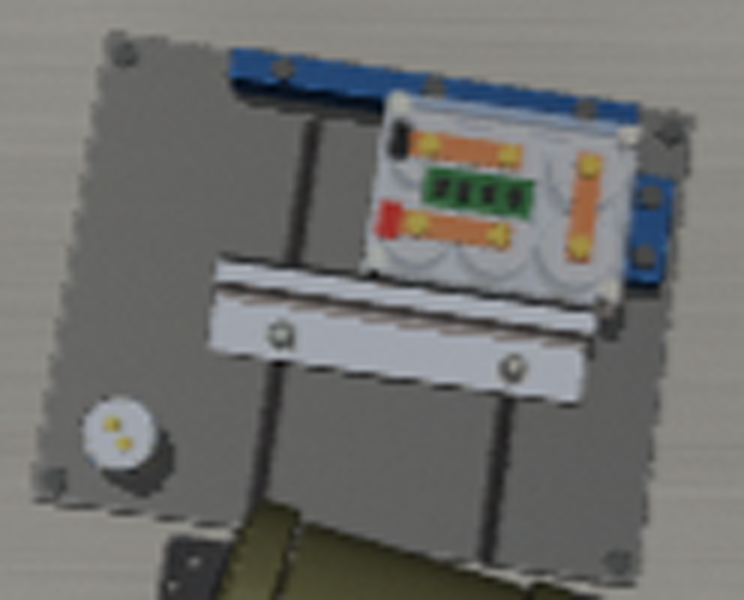

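The top view shows the module against the fence and stop, with the jaw along its near side and the spare can unmoved. Top plate corners: (392,90), (640,124), (620,305), (367,268). The wrist view shows the arm clear. One numeric check of the seat remains.

```bash
python3 - <<'E'
from h import *
f=lambda uv,z:((px2w("top",crop(uv),z)[:,:2]-T)@RF)
m=f([[392,90],[640,124],[620,305],[367,268]],70)
a,R,t,e=fit([[50,70],[50,-70],[-50,-70],[-50,70]],m);print("mod",a,t,e.round(1))
print("jaw back",f([[218,285],[593,340]],50).round(1),"front",f([[217,258],[597,313]],50).round(1))
E
```

```text
mod 0.0023973018998748523 [ 55.9200377  -36.06934224] [[-0.1 -1.5]
 [ 0.1  2. ]
 [-0.4  1. ]
 [ 0.5 -1.5]]
jaw back [[-11.5 111.8]
 [-12.4 -95.1]] front [[  3.2 114.6]
 [  2.7 -95.5]]
```

Module measured at (55.9, -36.1) mm with yaw 0.002 rad, against a target of (55, -35). The jaw face is at about 3–5 mm. That is seated within measurement error, so I'm handing in.

```bash
python3 -c "
from cell import manip, cam, job
print(job.sign_off())"
```

```text
the job is handed in; nothing more can be done
None
```

The module is seated against the end stop and flush along the fence, with the jaw pushed up from behind to bear on it; the job was handed in at about 18 s on the robot's clock, with the arm clear.

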